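# Put the strap-end punch back in its own rack stall

### The arm

A 7-joint arm with a two-finger parallel gripper is mounted at the origin on the work surface. World frame = base frame: x ahead of the robot, y to its left, z up, the work surface at z = 0. Lengths are in m, angles in rad, forces in N, time in s.
With the tool pointing down it reaches from about 0.4 to 0.85 m from the base axis. Payload 10.4 kg.
Tool frame: the origin (TCP) lies at the very end of the fingers, on their centre line; the grasp point (between the pads) lies 19 mm behind it (manip.grip_point_offset is the distance from the TCP to the grasp point, in m); z points along the fingers, y is the line along which they close (so a half turn about z gives the same grasp; the last joint's range is limited). The gripper opens to 85 mm and grips with 20 to 120 N. Pads are 22 mm wide; open, the fingers measure 114 mm over their backs; the gripper's body (76 mm by 85 mm) begins 54 mm behind the grasp point. The pads swing forward as they close: fully open they stand 13 mm farther back than shut.
Start: joints at [-1.229, 0.332, -0.065, 1.46, 0.022, 1.35, -0.088], TCP at [0.223, 0.584, 0.231] pointing down, gripper open.
Joint ranges: [-2.6, 2.6], [-0.5, 2.12], [-1.47, 1.34], [0.16, 2.42], [-1.27, 4.41], [0.06, 2.06], [-2.6, 2.6]. Speed limits (rad/s): [2.22, 2.22, 2.79, 2.79, 3.14, 3.14, 3.14].

### API

Orientations are given as a unit quaternion [x, y, z, w].
In Python, from workcell import manip gives the robot as it stands. The module is installed in compiled form; this text tells all that it offers.
- The arm moves only by the shell command python3 -m inch 'ROWS' [OPENING] [FORCE]. ROWS is JSON, a list of rows, each a list of 2 entries, a list of its own where there are three numbers: the shift along the tool's x, y, z each as a share of 0.08 m, from -1 to 1, then the turn, a rotation vector about the tool's x, y, z each as a share of 45 degrees, from -1 to 1. A call has exactly 10 rows; each row is the pose to reach, as a shift and turn from the pose commanded when the call began, along the tool's axes at that moment; what a row does not reach only later rows make up. A row lasts 1/10 s, in which the tool goes at most 50 mm and 8.59 degrees, less where a joint would pass 70% of its speed; a pose out of reach is approached as far as the arm can. A call with a number of a shift or a turn outside -1 to 1 is refused whole. A call with a gripper value outside its range is refused whole. OPENING is the opening, from 0 (shut) to 1 (fully open), set as the call begins (- or left out, the last holds). The fingers move at their own pace and stop on an object; FORCE is the grip in N (left out, the last holds). Time passes only in rows, so rows that repeat a pose let the fingers close, or fill a call up. It gives the time, the measured TCP pose, the force, the opening and the grip force at its end, in the units of the state.
- manip.get_obs(): the state, without advancing time (a new reading comes with each control period).
- manip.camera(name): name is "side" or "top"; returns the picture (420x560x3 uint8, red, green, blue); there is no depth.
- manip.camera_params(name): a dict with "fov_y" (degrees; the focal length in pixels is half the picture's height over the tangent of half this angle, whatever the lens; pixels are square), "cx", "cy" (the principal point, pixels), "camera_from_world" (4x4, takes a point from world to camera coordinates). Camera axes: x right, y up, looking along -z (the intrinsics and any distortion apply to the point x, -y, -z); pixel columns grow to the right and rows downward; lengths in m; the calibration is good to about 2 mm. A picture is of the moment at which its call begins. camera_params takes no time and is no camera call.
- manip.hand_in(): hands the job in; it is judged then, once.
The state is a dict: "clock": time; "joint_pos": joint angles; "joint_velocities": joint speeds; "tau": joint torques, N m; "position": TCP position; "ee_rot": TCP orientation; "ft_force": force on the tool from outside, world axes, zero at the start; "torque": the same for the moment, N m; "grip_width": opening from 0.0 (shut) to 1.0 (fully open); "grasp_force": force on a finger pad.
Only numpy, scipy, OpenCV 4.12 (cv2) and the standard library are available. Lean on these libraries where they do the work, as an engineer would, in place of code of your own. Each camera call takes 0.05 s, during which the arm holds its last target. There are 200 camera calls.

### The job

The steel strap-end punch with the middle-width blade is lying on the leather bench: first stand it upright on its cutting edge on the bench top and let go of it, so that you can take it again from above. Then put it away upright, blade down and fully home, in its own stall of the rack, the one whose opening and label match its blade. Set it down gently without dropping it or letting it topple, and leave the other punches and everything else on the bench where they are.

Things in the scene. Friction and masses are not known exactly. Their poses are not given: they have to be found in the camera images.
- punch: The steel punch to put away, lying flat. 150 mm long, 28 mm thick throughout, 0.3 to 0.65 kg: a solid blade head 50 wide by 45 long, then a flat-sided shank 24 wide by 105 long, centred on it. Origin: mid length and width, on the broad face it lies on at the start. x runs along it from blade to struck end (shank: x = -30 to +75 mm), y across the width, z up through the 28 mm thickness.
- punch_edge (a point): Centre of the punch's flat cutting end, 50 by 28 mm, at the blade end (75 mm from mid length, mid thickness). Axes as the punch's. It stands on this end by itself, 150 mm tall, its x axis up.
- punch_top (a point): Centre of the struck end of the punch's shank (24 by 28 mm), 150 mm from the cutting end.
- rack: Dark wooden base plate of the rack, 80 (x) by 310 (y) by 4 mm, fixed. Origin: centre of its underside, on the bench. The three stalls stand on it in a row along its y, 100 mm apart, in any order.
- stall_narrow: Wooden stall, fixed, outside 70 (x) by 98 (y) by 62 mm high, open at the top only: the opening is 38 mm (x) by 40 mm (y), straight down to a flat floor 8 mm above its underside (54 mm deep). Its labels show a black outline of a blade 30 mm wide. It holds the narrow punch. Origin: centre of its underside, 4 mm above the bench.
- stall_middle: Wooden stall, fixed, outside 70 (x) by 98 (y) by 62 mm high, open at the top only: the opening is 38 mm (x) by 60 mm (y), straight down to a flat floor 8 mm above its underside (54 mm deep). Its labels show a black outline of a blade 50 mm wide. Empty: the own stall of the punch to put away. Origin: centre of its underside, 4 mm above the bench.
- stall_wide: Wooden stall, fixed, outside 70 (x) by 98 (y) by 62 mm high, open at the top only: the opening is 38 mm (x) by 80 mm (y), straight down to a flat floor 8 mm above its underside (54 mm deep). Its labels show a black outline of a blade 70 mm wide. Empty: the own stall of the wide punch, which is in use elsewhere. Origin: centre of its underside, 4 mm above the bench.
- stall_middle_floor (a point): Centre of the floor inside the middle stall, 12 mm above the bench; x and y as for the stall.
- narrow_punch: Steel punch with a 30 mm wide blade, otherwise as the one to put away, standing upright in its stall, top 162 mm above the bench. Origin: centre of its cutting end. Leave alone.
- wide_punch: Steel punch with a 70 mm wide blade, otherwise the same, standing upright on a fixed white board 130 by 160 by 20 mm, its top 170 mm above the bench. Origin: centre of its cutting end. Leave alone.
- bottle_a: Bystander: small squeeze bottle, red with white label, 44 mm across, 148 mm tall, standing. Origin: centre of its underside.
- bottle_b: Bystander: white squeeze bottle, a little thicker, 52 mm across, 148 mm tall, standing. Origin: centre of its underside.
- bottle_c: Bystander: small squeeze bottle, blue, 44 mm across, 148 mm tall, standing. Origin: centre of its underside.
- spool: Bystander: black cone of thread, 68 mm across, 96 mm tall, standing. Origin: centre of its underside.
- maul: Bystander: maul standing on its white head (64 mm across, 85 mm high), wooden handle up to 200 mm. Origin: centre of its underside.
- wax_block: Bystander: pale green block 75 by 60 by 40 mm. Origin: centre of its underside.
- cup: Bystander: clear cup, 64 mm across, 75 mm tall. Origin: centre of its underside.
Mind the look-alikes: they are no part of the job. What is shaped like the punch but yellow is not meant.

How it is judged:
By the outcome, as a careful person would: the job done as asked, in the order asked, and still so for the second after the job is handed in, with the robot touching nothing.
It also fails if it takes over 61 s, if anything falls off the work surface, if the arm or the gripper's body presses on something with over 40 N, if the wrist force passes 120 N, or if a joint passes its speed limit or range.

## Working session

There is one attempt and no reset: what is moved stays moved. The work goes in short steps, Python scripts to look and compute and a shell command to move; the robot and the scene stay as the last step left them, time stands still between calls to the robot, and variables do not carry over. Pictures are saved under pics/ and viewed, at most 10 in all, crops included, and the job is handed in when it is done.

```bash
mkdir -p pics; python3 - <<'E'
from workcell import manip
import cv2,numpy as np
for n in("top","side"):
    im=manip.camera(n); cv2.imwrite(f"pics/{n}0.png",im[:,:,::-1])
    p=manip.camera_params(n); print(n,p)
o=manip.get_obs();print(o, manip.grip_point_offset)
E
```

```text
top {'fov_y': 49.40363344656333, 'cx': 273.86840693373813, 'cy': 206.30307379943898, 'camera_from_world': array([[-0.00835256, -0.99996226,  0.00239007,  0.05730748],
       [ 0.98921405, -0.00791319,  0.14626327, -0.57697455],
       [-0.14623884,  0.00358596,  0.98924281, -1.21334417],
       [ 0.        ,  0.        ,  0.        ,  1.        ]])}
side {'fov_y': 53.219120786679504, 'cx': 277.05563187804853, 'cy': 222.23719791770597, 'camera_from_world': array([[ 0.85532604, -0.5180367 ,  0.00743943, -0.46034972],
       [ 0.27536588,  0.46672373,  0.84044191, -0.23074683],
       [-0.43885191, -0.71680328,  0.54185059, -1.15090856],
       [ 0.        ,  0.        ,  0.        ,  1.        ]])}
{'clock': 0.1, 'joint_pos': array([-1.22858924,  0.33283477, -0.06469508,  1.46085913,  0.02160444,
        1.34986565, -0.088497  ]), 'joint_velocities': array([ 0.00087626,  0.00039219, -0.00017504, -0.00179672,  0.00061351,
        0.00090485,  0.00093314]), 'tau': array([ 5.42500948e-04, -6.26738119e+01,  4.86154330e-02, -3.92436826e+01,
        1.63924356e-02,  6.76850555e-03,  4.62305479e-05]), 'position': array([0.22287053, 0.58356351, 0.23057831]), 'ee_rot': array([ 1.81384595e-01,  9.83412032e-01, -6.29978105e-04, -8.49509951e-05]), 'ft_force': array([ 0.05617604, -0.1737168 ,  0.48000475]), 'torque': array([ 0.02969544, -0.0404494 , -0.00594034]), 'grasp_force': 0.0, 'grip_width': 1.0031540844618634} 0.0187
```

View pics/top0.png

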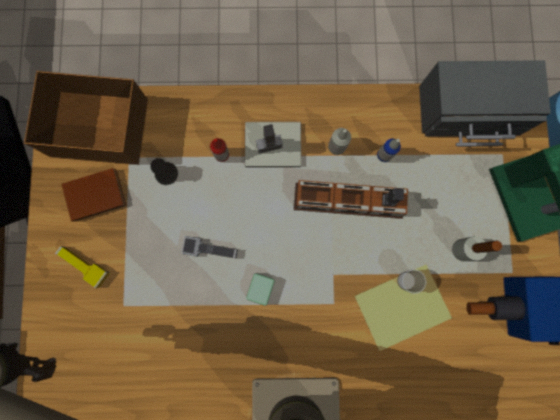

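View pics/side0.png

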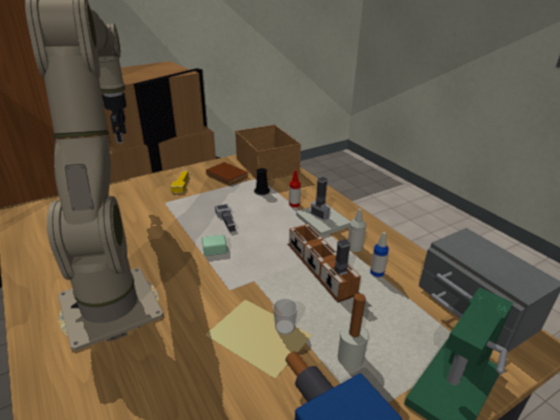

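Candidates: the steel punch lying at top (210,249) is the target. The look-alikes are the yellow one at (80,266), the wide punch on the white board at (268,138), and the narrow punch in the rack at (394,197). I'm checking the punch and the rack in one close crop.

```bash
python3 - <<'E'
import cv2,numpy as np
t=cv2.imread("pics/top0.png");s=cv2.imread("pics/side0.png")
a=cv2.resize(t[230:270,170:250],(400,200),interpolation=cv2.INTER_CUBIC)
b=cv2.resize(t[170:225,285:415],(800,338),interpolation=cv2.INTER_CUBIC)
c=cv2.resize(s[220:300,280:370],(225*1,200),interpolation=cv2.INTER_CUBIC)
top=np.zeros((200,800,3),np.uint8);top[:,:400]=a;top[:,420:645]=c
o=np.vstack([top,b]);cv2.imwrite("pics/crop0.png",cv2.convertScaleAbs(o,alpha=1.5,beta=10))
E
```

```text
(no output)
```

View pics/crop0.png

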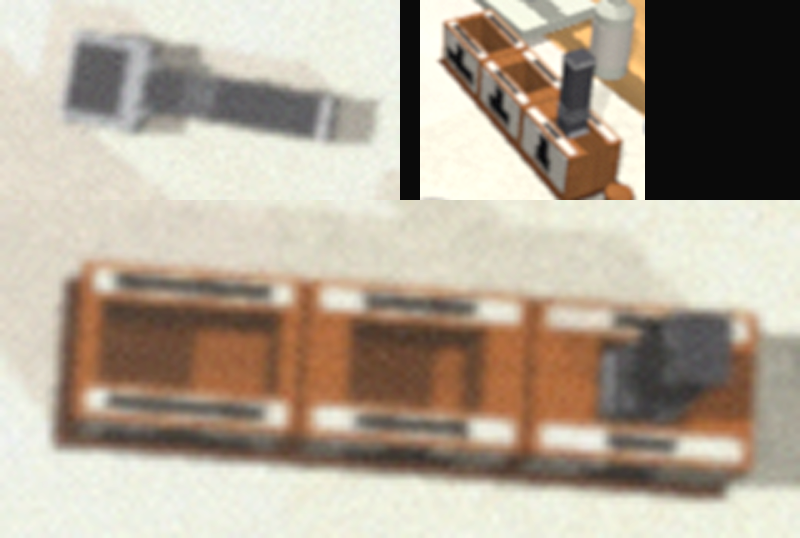

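The crop confirms the target: grey steel, blade at left (183,246), struck end at (237,253). In the rack, the left stall has the widest opening and label. The centre one, opening at about (353,197), is the middle stall, and the narrow punch stands in the right one. Next I measure both.

```bash
cat > h.py <<'E'
import numpy as np,cv2
from workcell import manip
from scipy.spatial.transform import Rotation as R
def ray(n,uv,z):
    p=manip.camera_params(n);T=p["camera_from_world"];f=210/np.tan(np.radians(p["fov_y"]/2))
    d=T[:3,:3].T@np.array([(uv[0]-p["cx"])/f,-(uv[1]-p["cy"])/f,-1]);c=-T[:3,:3].T@T[:3,3]
    return (c+d*(z-c[2])/d[2])
def proj(n,P):
    p=manip.camera_params(n);T=p["camera_from_world"];f=210/np.tan(np.radians(p["fov_y"]/2))
    q=T[:3,:3]@P+T[:3,3];return np.array([p["cx"]-f*q[0]/q[2],p["cy"]+f*q[1]/q[2]])
def shot(n,name):
    im=manip.camera(n)[:,:,::-1].copy();cv2.imwrite(f"pics/{name}.png",im);return im
E
python3 - <<'E'
from h import *
t=cv2.imread("pics/top0.png")
print(ray("top",(0,0),0)[:2])
g=t[230:270,170:250].astype(int)
sat=g.max(2)-g.min(2)
for th in(75,95,110):
    m=((g.max(2)<th)).astype(np.uint8)
    m=m*1
    n,l,st,c=cv2.connectedComponentsWithStats(m);k=1+np.argmax(st[1:,4])
    P=cv2.findNonZero((l==k).astype(np.uint8)).reshape(-1,2)+[170,230]
    r=cv2.minAreaRect(P.astype(np.float32));print(th,st[k],r)
# hand-read outline (crop/5 + offset), top face z=.028
for nm,u,v in[("blade",68,78),("struck",330,118),("headTL",78,35),("headBL",66,118),("headTR",150,40),("headBR",137,130),("shankT",250,84),("shankB",245,126),("endT",337,97),("endB",328,140)]:
    print(nm,np.round(ray("top",(170+u/5-.4,230+v/5-.4),.028),4))
def rk(u,v,z): return np.round(ray("top",(285+u/6.154-.4,170+(v-200)/6.154-.4),z),4)
for nm,u,v in[("TL",90,262),("TR",757,312),("BR",748,470),("BL",75,418),("oL",350,365),("oR",484,365),("lab1",420,303),("lab2",412,426)]: print(nm,rk(u,v,.066))
# side view mask of the punch
E
```

```text
[1.22497631 0.88054508]
75 [ 29  13  35  14 261] ((215.79698181152344, 249.4720001220703), (34.22767639160156, 9.325504302978516), 7.853313446044922)
95 [ 27   9  38  18 377] ((215.80999755859375, 249.32998657226562), (35.92102813720703, 16.54629898071289), 8.130102157592773)
110 [ 26   7  48  21 503] ((220.16461181640625, 249.01828002929688), (46.7125358581543, 18.994224548339844), 6.340191841125488)
blade [0.4736 0.3024 0.028 ]
struck [0.4505 0.1585 0.028 ]
headTL [0.4972 0.2974 0.028 ]
headBL [0.4517 0.3031 0.028 ]
headTR [0.4941 0.2577 0.028 ]
headBR [0.4448 0.2641 0.028 ]
shankT [0.4694 0.2025 0.028 ]
shankB [0.4465 0.205  0.028 ]
endT [0.4619 0.1547 0.028 ]
endB [0.4385 0.1595 0.028 ]
TL [ 0.6466 -0.017   0.066 ]
TR [ 0.6218 -0.311   0.066 ]
BR [ 0.5516 -0.3035  0.066 ]
BL [ 0.5769 -0.0092  0.066 ]
oL [ 0.5995 -0.1306  0.066 ]
oR [ 0.5991 -0.1896  0.066 ]
lab1 [ 0.627  -0.1624  0.066 ]
lab2 [ 0.5722 -0.157   0.066 ]
```

```bash
cat >> h.py <<'E'
def delta(pos,az=None,Rt=None):
    "target TCP -> shift/turn units; az = world azimuth (deg) of tool y with tool down"
    o=manip.get_obs();C=R.from_quat(o["ee_rot"])
    if Rt is None:
        a=np.radians(az);y=np.array([np.cos(a),np.sin(a),0]);z=np.array([0,0,-1.]);Rt=R.from_matrix(np.c_[np.cross(y,z),y,z])
    print("t",o["clock"],"pos",np.round(o["position"],4),"shift",np.round(C.inv().apply(np.array(pos)-o["position"])/.08,3),"turn",np.round((C.inv()*Rt).as_rotvec(degrees=True)/45,3),"j",np.round(o["joint_pos"],2))
E
python3 -m inch '[[[-0.1,-0.08,0],[0,0,0.1]],[[-0.2,-0.16,0],[0,0,0.2]],[[-0.3,-0.24,0],[0,0,0.3]],[[-0.4,-0.32,0],[0,0,0.4]],[[-0.55,-0.42,0],[0,0,0.5]],[[-0.7,-0.54,0],[0,0,0.6]],[[-0.85,-0.66,0],[0,0,0.7]],[[-1,-0.77,0],[0,0,0.8]],[[-1,-0.77,0],[0,0,0.9]],[[-1,-0.77,0],[0,0,0.9]]]' 1 60
python3 -c "
from h import *
delta([.4575,.201,.12],-9.2)"
```

```text
clock: 1.1
position: [0.2759, 0.4974, 0.2311]
ee_rot: [0.511, 0.859, -0.0, 0.0]
ft_force: [0.5, 0.6, 0.1]
grip_width: 1.001
grasp_force: 0.0
t 1.1 pos [0.2759 0.4974 0.2311] shift [-4.338  0.229  1.39 ] turn [-0.     0.     0.837] j [-1.19  0.21  0.06  1.62 -0.01  1.32 -0.64]
```

```bash

python3 -m inch '[[[-0.15,0.01,0],[0,0,0.1]],[[-0.3,0.02,0],[0,0,0.2]],[[-0.5,0.03,0],[0,0,0.3]],[[-0.7,0.04,0],[0,0,0.4]],[[-0.9,0.05,0],[0,0,0.5]],[[-1,0.05,0],[0,0,0.6]],[[-1,0.05,0],[0,0,0.7]],[[-1,0.05,0],[0,0,0.8]],[[-1,0.05,0],[0,0,0.84]],[[-1,0.05,0],[0,0,0.84]]]'
python3 -c "
from h import *
delta([.4575,.201,.12],-9.2)"
```

```text
clock: 2.1
position: [0.3172, 0.4297, 0.2311]
ee_rot: [0.761, 0.649, -0.0, 0.0]
ft_force: [-1.2, 0.6, 0.1]
grip_width: 0.997
grasp_force: 0.0
t 2.1 pos [0.3172 0.4297 0.2311] shift [-2.546  2.183  1.389] turn [-0.     0.     0.003] j [-1.16  0.13  0.15  1.71 -0.02  1.3  -1.16]
```

```bash

A='x'; python3 -m inch '[[[-0.15,0.13,0],[0,0,0]],[[-0.35,0.3,0],[0,0,0]],[[-0.6,0.5,0],[0,0,0]],[[-0.85,0.73,0],[0,0,0]],[[-1,0.86,0],[0,0,0]],[[-1,0.86,0],[0,0,0]],[[-1,0.86,0],[0,0,0]],[[-1,0.86,0],[0,0,0]],[[-1,0.86,0],[0,0,0]],[[-1,0.86,0],[0,0,0]]]'
python3 -m inch '[[[-0.15,0.13,0.1],[0,0,0]],[[-0.35,0.3,0.2],[0,0,0]],[[-0.6,0.5,0.3],[0,0,0]],[[-0.85,0.73,0.4],[0,0,0]],[[-1,0.86,0.5],[0,0,0]],[[-1,0.86,0.6],[0,0,0]],[[-1,0.86,0.7],[0,0,0]],[[-1,0.86,0.7],[0,0,0]],[[-1,0.86,0.7],[0,0,0]],[[-1,0.86,0.7],[0,0,0]]]'
python3 -c "
from h import *
delta([.4575,.201,.08],-9.2)
t=shot('top','t1');s=shot('side','s1')
cv2.imwrite('pics/c1.png',np.hstack([cv2.resize(t[170:300,140:280],(400,371)),cv2.resize(s[150:280,160:300],(400,371))]))"
```

```text
clock: 3.1
position: [0.3722, 0.3401, 0.2312]
ee_rot: [0.761, 0.649, -0.0, -0.0]
ft_force: [0.4, 0.1, -0.3]
grip_width: 0.999
grasp_force: 0.0
clock: 4.1
position: [0.4276, 0.2503, 0.1757]
ee_rot: [0.761, 0.649, 0.0, -0.0]
ft_force: [-0.1, -0.6, 0.3]
grip_width: 0.998
grasp_force: 0.0
t 4.1 pos [0.4276 0.2503 0.1757] shift [-0.55   0.466  1.196] turn [ 0.    -0.001  0.001] j [-0.93  0.08  0.33  1.89 -0.03  1.18 -0.75]
```

View pics/c1.png

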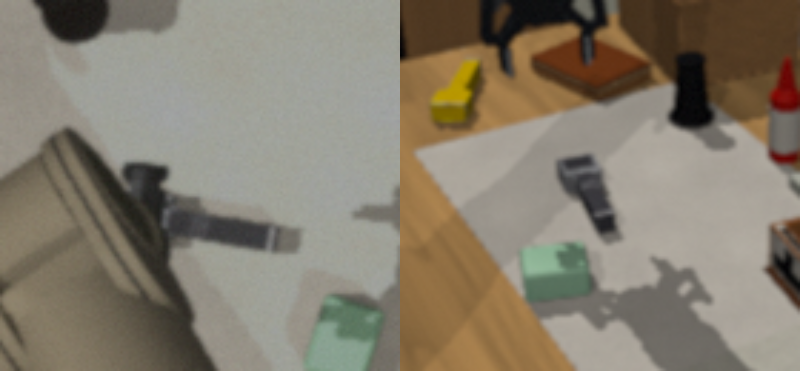

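The arm is over the punch. The side view shows it still flat and unoccluded (crop (590,190)), and the wax block is clear of it. I'm moving down and cross-checking the estimate against the side view.

```bash

python3 -m inch '[[[-0.1,0.1,0.1],[0,0,0]],[[-0.25,0.2,0.2],[0,0,0]],[[-0.4,0.35,0.3],[0,0,0]],[[-0.55,0.47,0.4],[0,0,0]],[[-0.55,0.47,0.5],[0,0,0]],[[-0.55,0.47,0.65],[0,0,0]],[[-0.55,0.47,0.8],[0,0,0]],[[-0.55,0.47,0.95],[0,0,0]],[[-0.55,0.47,1],[0,0,0]],[[-0.55,0.47,1],[0,0,0]]]'
python3 - <<'E'
from h import *
delta([.4575,.201,.003],-9.2)
c=np.array([.462,.2305,.028]);d=np.array([.16,.987,0]);n=np.array([.987,-.16,0])
s0=cv2.imread('pics/s1.png');s=cv2.resize(s0[190:250,200:260],(600,600),interpolation=cv2.INTER_CUBIC)
L=[(75,25),(75,-25),(30,-25),(30,-12),(-75,-12),(-75,12),(30,12),(30,25)]
q=[(proj('side',c+d*a/1e3+n*b/1e3)-[200,190]+.5)*10 for a,b in L]
cv2.polylines(s,[np.int32(q)],True,(0,0,255),1)
cv2.imwrite('pics/c2.png',s)
E
```

```text
clock: 5.2
position: [0.4573, 0.2002, 0.0945]
ee_rot: [0.761, 0.648, -0.001, -0.0]
ft_force: [-1.2, 0.4, 0.3]
grip_width: 0.998
grasp_force: 0.0
t 5.2 pos [0.4573 0.2002 0.0945] shift [0.012 0.002 1.144] turn [-0.001  0.001  0.001] j [-0.85  0.19  0.38  1.96 -0.08  1.01 -0.59]
```

View pics/c2.png

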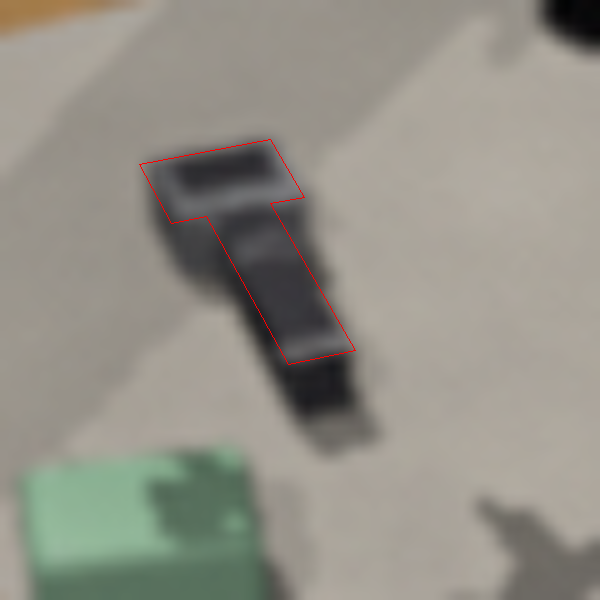

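The outline projected from my estimate fits the punch in the side view to about a pixel, so I descend and grip.

```bash

python3 -m inch '[[[0,0,0.1],[0,0,0]],[[0,0,0.25],[0,0,0]],[[0,0,0.4],[0,0,0]],[[0,0,0.5],[0,0,0]],[[0,0,0.6],[0,0,0]],[[0,0,0.7],[0,0,0]],[[0,0,0.8],[0,0,0]],[[0,0,0.9],[0,0,0]],[[0,0,1],[0,0,0]],[[0,0,1],[0,0,0]]]'
python3 -m inch '[[[0,0,0.05],[0,0,0]],[[0,0,0.1],[0,0,0]],[[0,0,0.13],[0,0,0]],[[0,0,0.13],[0,0,0]],[[0,0,0.13],[0,0,0]],[[0,0,0.13],[0,0,0]],[[0,0,0.13],[0,0,0]],[[0,0,0.13],[0,0,0]],[[0,0,0.13],[0,0,0]],[[0,0,0.13],[0,0,0]]]'
python3 -m inch '[[[0,0,0],[0,0,0]],[[0,0,0],[0,0,0]],[[0,0,0],[0,0,0]],[[0,0,0],[0,0,0]],[[0,0,0],[0,0,0]],[[0,0,0],[0,0,0]],[[0,0,0],[0,0,0]],[[0,0,0],[0,0,0]],[[0,0,0],[0,0,0]],[[0,0,0],[0,0,0]]]' 0 100
```

```text
clock: 6.2
position: [0.4572, 0.1998, 0.0142]
ee_rot: [0.762, 0.648, -0.001, -0.0]
ft_force: [0.5, 0.6, -0.4]
grip_width: 1.002
grasp_force: 0.0
clock: 7.2
position: [0.4579, 0.2001, 0.0049]
ee_rot: [0.762, 0.648, 0.0, -0.0]
ft_force: [0.6, 0.2, -0.6]
grip_width: 1.0
grasp_force: 0.0
clock: 8.2
position: [0.458, 0.2002, 0.0053]
ee_rot: [0.762, 0.648, 0.0, -0.0]
ft_force: [-1.1, -1.1, 5.1]
grip_width: 0.263
grasp_force: 98.8
```

```bash

python3 -m inch '[[[0,0,-0.04],[0,0,0]],[[0,0,-0.1],[0,0,0]],[[0,0,-0.2],[0,0,0]],[[0,0,-0.32],[0,0,0]],[[0,0,-0.45],[0,0,0]],[[0,0,-0.58],[0,0,0]],[[0,0,-0.7],[0,0,0]],[[0,0,-0.85],[0,0,0]],[[0,0,-0.95],[0,0,0]],[[0,0,-1],[0,0,0]]]'
python3 -m inch '[[[0,0,-0.1],[0,-0.04,0]],[[0,0,-0.25],[0,-0.12,0]],[[0,0,-0.4],[0,-0.22,0]],[[0,0,-0.55],[0,-0.34,0]],[[0,0,-0.7],[0,-0.46,0]],[[0,0,-0.85],[0,-0.58,0]],[[0,0,-0.95],[0,-0.7,0]],[[0,0,-1],[0,-0.82,0]],[[0,0,-1],[0,-0.93,0]],[[0,0,-1],[0,-1,0]]]'
python3 -c "
from h import *
y=np.array([.987,-.16,0]);z=np.array([-.16,-.987,0]);RT=R.from_matrix(np.c_[np.cross(y,z),y,z])
delta([.458,.200,.16],Rt=RT)"
```

```text
clock: 9.2
position: [0.4582, 0.2003, 0.086]
ee_rot: [0.762, 0.648, 0.001, -0.0]
ft_force: [0.9, 1.1, -4.9]
grip_width: 0.259
grasp_force: 98.1
clock: 10.2
position: [0.4575, 0.2014, 0.164]
ee_rot: [0.703, 0.599, -0.292, 0.249]
ft_force: [-0.6, -1.0, -4.0]
grip_width: 0.26
grasp_force: 98.4
t 10.2 pos [0.4575 0.2014 0.164 ] shift [0.024 0.009 0.047] turn [ 0.002 -0.997  0.002] j [-1.08  0.57  0.38  1.54  0.29  1.68 -0.9 ]
```

```bash

python3 -m inch '[[[0,0,0],[0,-0.04,0]],[[0,0,0],[0,-0.12,0]],[[0,0,0],[0,-0.22,0]],[[0,0,0],[0,-0.34,0]],[[0,0,0],[0,-0.46,0]],[[0,0,0],[0,-0.58,0]],[[0,0,0],[0,-0.7,0]],[[0,0,0],[0,-0.82,0]],[[0,0,0],[0,-0.93,0]],[[0,0,0],[0,-1,0]]]'
python3 -c "
from h import *
y=np.array([.987,-.16,0]);z=np.array([-.16,-.987,0]);RT=R.from_matrix(np.c_[np.cross(y,z),y,z])
delta([.458,.200,.112],Rt=RT)
t=shot('top','t3');s=shot('side','s3')
cv2.imwrite('pics/c3.png',np.hstack([cv2.resize(t[170:300,140:280],(400,371)),cv2.resize(s[150:280,160:300],(400,371))]))"
```

```text
clock: 11.2
position: [0.4578, 0.2003, 0.1637]
ee_rot: [-0.538, -0.459, 0.539, -0.458]
ft_force: [-0.3, -0.3, -4.8]
grip_width: 0.26
grasp_force: 98.9
t 11.2 pos [0.4578 0.2003 0.1637] shift [0.647 0.004 0.003] turn [0.001 0.002 0.002] j [-1.25  1.13  0.62  1.33  0.44  2.05 -0.76]
```

View pics/c3.png

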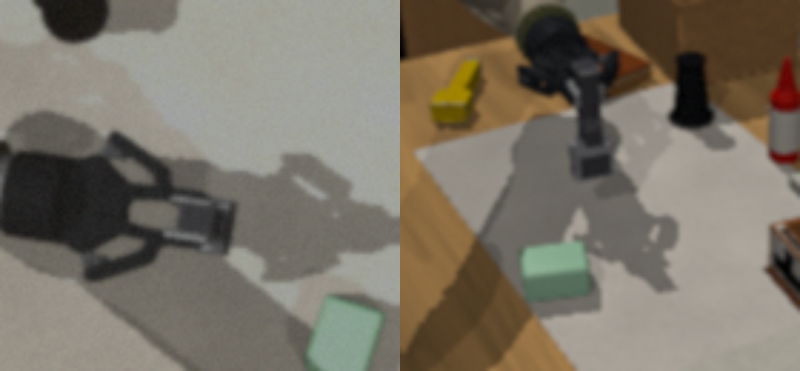

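The punch hangs upright, blade down, in the side view at crop (590,155). Joint 6 is near its limit, though, so I yaw about the vertical to ease the wrist before lowering.

```bash

python3 -m inch '[[[0,0,0],[-0.04,0,0]],[[0,0,0],[-0.12,0,0]],[[0,0,0],[-0.22,0,0]],[[0,0,0],[-0.32,0,0]],[[0,0,0],[-0.44,0,0]],[[0,0,0],[-0.56,0,0]],[[0,0,0],[-0.68,0,0]],[[0,0,0],[-0.8,0,0]],[[0,0,0],[-0.88,0,0]],[[0,0,0],[-0.9,0,0]]]'
python3 -c "
from h import *
delta([.458,.200,.118],0);o=manip.get_obs();print(R.from_quat(o['ee_rot']).as_matrix().round(3))"
```

```text
clock: 12.3
position: [0.4572, 0.2008, 0.1648]
ee_rot: [0.346, 0.619, -0.344, 0.616]
ft_force: [-0.6, 0.6, -3.5]
grip_width: 0.256
grasp_force: 98.9
t 12.3 pos [0.4572 0.2008 0.1648] shift [0.585 0.003 0.018] turn [0.548 1.938 0.55 ] j [-1.6   0.86  0.56  1.86  0.8   1.58 -0.93]
[[-0.002  0.852  0.523]
 [ 0.005  0.523 -0.852]
 [-1.     0.001 -0.005]]
```

```bash

python3 -m inch '[[[0.04,0,0],[0,0,0]],[[0.1,0,0],[0,0,0]],[[0.2,0,0],[0,0,0]],[[0.3,0,0],[0,0,0]],[[0.4,0,0],[0,0,0]],[[0.5,0,0],[0,0,0]],[[0.58,0,0],[0,0,0]],[[0.63,0,0],[0,0,0]],[[0.66,0,0],[0,0,0]],[[0.66,0,0],[0,0,0]]]'
python3 -m inch '[[[0.005,0,0],[0,0,0]],[[0.01,0,0],[0,0,0]],[[0.015,0,0],[0,0,0]],[[0.02,0,0],[0,0,0]],[[0.025,0,0],[0,0,0]],[[0.03,0,0],[0,0,0]],[[0.035,0,0],[0,0,0]],[[0.04,0,0],[0,0,0]],[[0.045,0,0],[0,0,0]],[[0.045,0,0],[0,0,0]]]'
python3 -c "
from h import *
delta([.458,.200,.118],0);s=shot('side','s4')
cv2.imwrite('pics/c4.png',cv2.resize(s[150:240,180:300],(800,600),interpolation=cv2.INTER_CUBIC))"
```

```text
clock: 13.3
position: [0.4578, 0.2001, 0.112]
ee_rot: [0.346, 0.616, -0.347, 0.616]
ft_force: [-0.5, -0.4, -5.0]
grip_width: 0.261
grasp_force: 98.9
clock: 14.3
position: [0.4578, 0.2001, 0.1085]
ee_rot: [0.347, 0.616, -0.347, 0.616]
ft_force: [-0.3, -1.3, -3.9]
grip_width: 0.256
grasp_force: 98.9
t 14.3 pos [0.4578 0.2001 0.1085] shift [-0.119  0.001  0.002] turn [0.545 1.946 0.545] j [-1.57  0.98  0.53  1.82  0.76  1.54 -0.99]
```

View pics/c4.png

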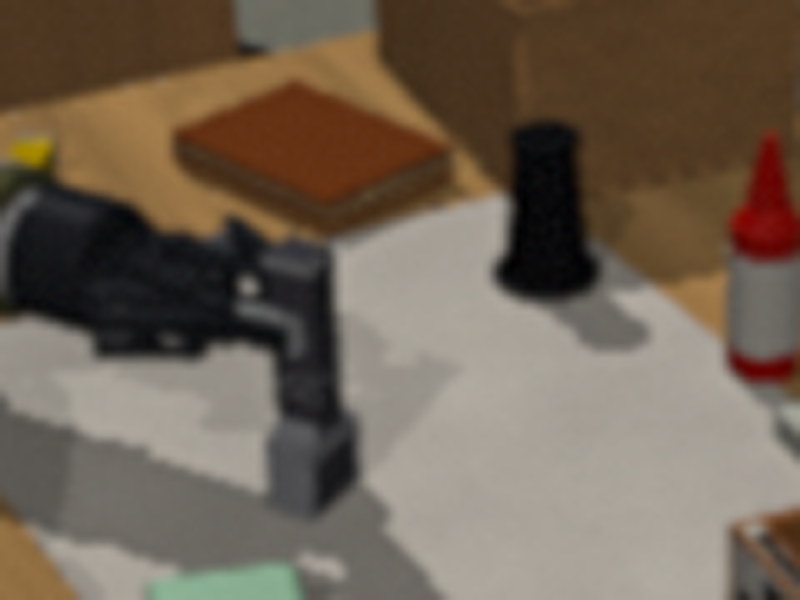

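The punch is upright with its edge just above the mat, base at crop (312,510). I keep lowering it in fine steps.

```bash

python3 -m inch '[[[0.005,0,0],[0,0,0]],[[0.01,0,0],[0,0,0]],[[0.015,0,0],[0,0,0]],[[0.02,0,0],[0,0,0]],[[0.02,0,0],[0,0,0]],[[0.025,0,0],[0,0,0]],[[0.025,0,0],[0,0,0]],[[0.03,0,0],[0,0,0]],[[0.03,0,0],[0,0,0]],[[0.03,0,0],[0,0,0]]]'
```

```text
clock: 15.35
position: [0.458, 0.2001, 0.1069]
ee_rot: [0.347, 0.616, -0.347, 0.617]
ft_force: [-0.4, 2.4, 5.3]
grip_width: 0.259
grasp_force: 99.1
```

```bash

python3 -m inch '[[[0,0,0],[0,0,0]],[[0,0,0],[0,0,0]],[[0,0,0],[0,0,0]],[[0,0,0],[0,0,0]],[[0,0,0],[0,0,0]],[[0,0,0],[0,0,0]],[[0,0,0],[0,0,0]],[[0,0,0],[0,0,0]],[[0,0,0],[0,0,0]],[[0,0,0],[0,0,0]]]' 0 20
python3 -m inch '[[[0,0,0],[0,0,0]],[[0,0,0],[0,0,0]],[[0,0,0],[0,0,0]],[[0,0,0],[0,0,0]],[[0,0,0],[0,0,0]],[[0,0,0],[0,0,0]],[[0,0,-0.02],[0,0,0]],[[0,0,-0.06],[0,0,0]],[[0,0,-0.1],[0,0,0]],[[0,0,-0.15],[0,0,0]]]' 0.8
python3 -m inch '[[[0,0,-0.05],[0,0,0]],[[0,0,-0.12],[0,0,0]],[[0,0,-0.2],[0,0,0]],[[0,0,-0.3],[0,0,0]],[[0,0,-0.42],[0,0,0]],[[0,0,-0.55],[0,0,0]],[[0,0,-0.7],[0,0,0]],[[0,0,-0.85],[0,0,0]],[[0,0,-1],[0,0,0]],[[0,0,-1],[0,0,0]]]'
python3 - <<'E'
from h import *
delta([.45,.21,.23],-58)
t=shot('top','t5');s=shot('side','s5')
cv2.imwrite('pics/c5.png',np.hstack([cv2.resize(t[170:300,140:280],(400,371)),cv2.resize(s[150:280,160:300],(400,371))]))
E
```

```text
clock: 16.35
position: [0.458, 0.2001, 0.1069]
ee_rot: [0.347, 0.616, -0.347, 0.617]
ft_force: [-1.3, 1.8, 5.5]
grip_width: 0.259
grasp_force: 99.1
clock: 17.35
position: [0.4514, 0.2107, 0.1061]
ee_rot: [0.347, 0.616, -0.347, 0.616]
ft_force: [0.1, 0.2, -0.7]
grip_width: 0.798
grasp_force: 0.0
clock: 18.35
position: [0.4092, 0.2808, 0.1057]
ee_rot: [0.346, 0.617, -0.346, 0.616]
ft_force: [-0.5, 0.3, 0.7]
grip_width: 0.803
grasp_force: 0.0
t 18.35 pos [0.4092 0.2808 0.1057] shift [-1.556 -0.026  1.018] turn [1.529 1.544 1.531] j [-1.63  1.02  0.48  1.68  0.68  1.68 -0.95]
```

View pics/c5.png

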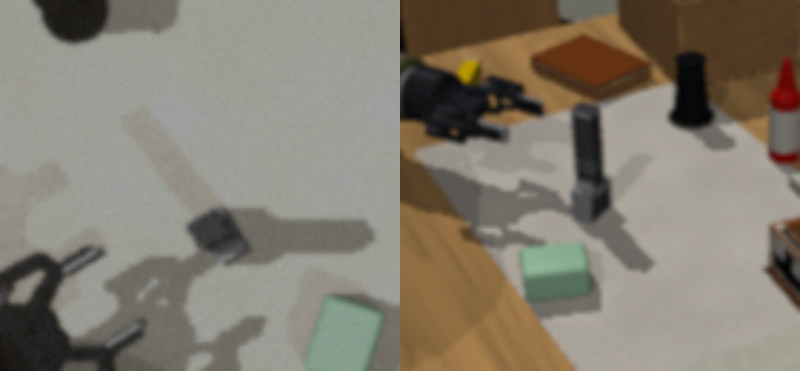

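```bash
python3 - <<'E'
from h import *
t=cv2.imread('pics/t5.png');g=t[235:268,200:235].max(2)
m=((g<75)).astype(np.uint8);n,l,st,c=cv2.connectedComponentsWithStats(m)
for k in range(1,n):
  if st[k,4]>20: print(st[k],c[k]+[200,235],ray('top',c[k]+[200,235],.15))
P=np.array([.453,.208,.15]);print(proj('top',P),proj('side',P),proj('top',np.array([.453,.208,0])))
o=cv2.resize(t[235:268,200:235],(350,330),interpolation=cv2.INTER_CUBIC)
s=cv2.imread('pics/s5.png');p=cv2.resize(s[180:230,205:245],(264,330),interpolation=cv2.INTER_CUBIC)
w=np.array([.852,.523,0]);th=np.array([.523,-.852,0])
for im,nm,o0,k in((o,'top',(200,235),10),(p,'side',(205,180),6.6)):
  for z,a in((.15,.012),(0,.025),(.045,.025)):
    q=[(proj(nm,P*[1,1,0]+[0,0,z]+w*a*i+th*.014*j)-o0+.5)*k for i,j in((1,1),(1,-1),(-1,-1),(-1,1))]
    cv2.polylines(im,[np.int32(q)],True,(0,0,255) if z>.1 else (0,255,0),1)
cv2.imwrite('pics/c6.png',np.hstack([o,p]))
E
```

```text
[  6   9  21  15 191] [215.9947644  251.12041885] [0.45051101 0.19717436 0.15      ]
[211.63125319 250.14778827] [223.9678226  187.59736127] [218.72474759 252.89259163]
```

View pics/c6.png

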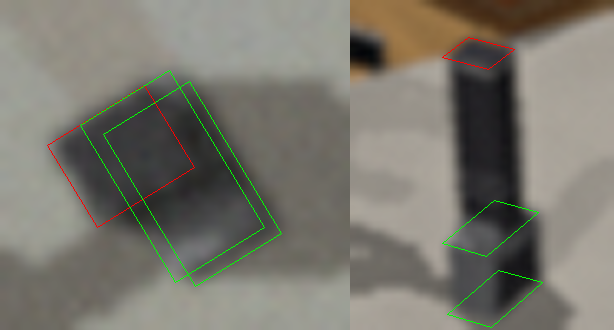

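The punch stands on its own in both views: the overlays fit to about 1.5 px, and I put its centre near (0.453, 0.206). Next I raise the hand and swing it back to pointing down.

```bash

python3 -m inch '[[[-0.1,0,0],[0,0.05,0]],[[-0.2,0,0],[0,0.15,0]],[[-0.35,0,0],[0,0.28,0]],[[-0.5,0,0],[0,0.42,0]],[[-0.65,0,0],[0,0.56,0]],[[-0.8,0,0],[0,0.7,0]],[[-0.9,0,0],[0,0.84,0]],[[-1,0,0],[0,0.95,0]],[[-1,0,0],[0,1,0]],[[-1,0,0],[0,1,0]]]'
python3 -m inch '[[[-0.1,0,-0.1],[0,0.05,0]],[[-0.2,0,-0.2],[0,0.15,0]],[[-0.3,0,-0.3],[0,0.28,0]],[[-0.4,0,-0.4],[0,0.42,0]],[[-0.5,0,-0.5],[0,0.56,0]],[[-0.5,0,-0.5],[0,0.7,0]],[[-0.5,0,-0.5],[0,0.84,0]],[[-0.5,0,-0.5],[0,0.95,0]],[[-0.5,0,-0.5],[0,1,0]],[[-0.5,0,-0.5],[0,1,0]]]'
python3 -c "
from h import *
delta([.453,.206,.22],-58.5)"
```

```text
clock: 19.45
position: [0.4107, 0.2775, 0.1865]
ee_rot: [0.454, 0.805, -0.187, 0.333]
ft_force: [0.7, 0.5, -0.4]
grip_width: 0.799
grasp_force: 0.0
clock: 20.45
position: [0.4101, 0.2774, 0.2412]
ee_rot: [0.491, 0.871, -0.002, -0.0]
ft_force: [-0.1, 0.2, -0.4]
grip_width: 0.798
grasp_force: 0.0
t 20.45 pos [0.4101 0.2774 0.2412] shift [-1.04  -0.002  0.266] turn [-0.002  0.005  1.992] j [-1.28  0.02  0.61  1.81 -0.01  1.32 -0.13]
```

Now I yaw 90° and move over the punch.

```bash

python3 -m inch '[[[0,0,0],[0,0,0.1]],[[0,0,0],[0,0,0.25]],[[-0.1,0,0],[0,0,0.4]],[[-0.2,0,0],[0,0,0.55]],[[-0.3,0,0],[0,0,0.7]],[[-0.4,0,0],[0,0,0.85]],[[-0.5,0,0],[0,0,0.95]],[[-0.5,0,0],[0,0,1]],[[-0.5,0,0],[0,0,1]],[[-0.5,0,0],[0,0,1]]]' 1
python3 -c "
from h import *
delta([.453,.206,.22],-58.5)"
```

```text
clock: 21.45
position: [0.4301, 0.2452, 0.2418]
ee_rot: [0.785, 0.619, -0.001, 0.001]
ft_force: [0.1, 0.2, 0.1]
grip_width: 1.0
grasp_force: 0.0
t 21.45 pos [0.4301 0.2452 0.2418] shift [-0.409  0.393  0.274] turn [0.001 0.003 0.999] j [-1.25  0.02  0.65  1.81 -0.01  1.32 -0.83]
```

```bash

python3 -m inch '[[[0,0,0],[0,0,0.1]],[[-0.08,0.08,0],[0,0,0.25]],[[-0.16,0.16,0],[0,0,0.4]],[[-0.24,0.24,0],[0,0,0.55]],[[-0.32,0.32,0],[0,0,0.7]],[[-0.41,0.39,0],[0,0,0.85]],[[-0.41,0.39,0],[0,0,0.95]],[[-0.41,0.39,0],[0,0,1]],[[-0.41,0.39,0],[0,0,1]],[[-0.41,0.39,0],[0,0,1]]]'
python3 -c "
from h import *
delta([.453,.206,.097],-58.5)
t=shot('top','t7');s=shot('side','s7')
cv2.imwrite('pics/c7.png',np.hstack([cv2.resize(t[170:300,140:280],(400,371)),cv2.resize(s[140:240,170:278],(400,371),interpolation=cv2.INTER_CUBIC)]))"
```

```text
clock: 22.45
position: [0.4531, 0.2056, 0.2424]
ee_rot: [0.963, 0.271, -0.0, 0.0]
ft_force: [-1.4, 0.2, 0.7]
grip_width: 0.999
grasp_force: 0.0
t 22.45 pos [0.4531 0.2056 0.2424] shift [ 0.003 -0.007  1.817] turn [ 0.001  0.001 -0.001] j [-1.21  0.02  0.71  1.8  -0.01  1.32 -1.52]
```

View pics/c7.png

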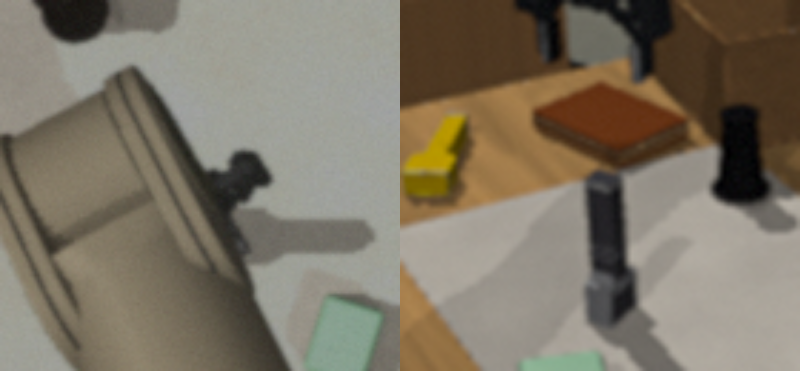

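The punch still stands at crop (610,300) with the open fingers directly above it. That was my last viewed picture, so the rest is checked by numbers. Descending and gripping.

```bash

python3 -m inch '[[[0,0,0.1],[0,0,0]],[[0,0,0.2],[0,0,0]],[[0,0,0.32],[0,0,0]],[[0,0,0.45],[0,0,0]],[[0,0,0.58],[0,0,0]],[[0,0,0.7],[0,0,0]],[[0,0,0.8],[0,0,0]],[[0,0,0.9],[0,0,0]],[[0,0,1],[0,0,0]],[[0,0,1],[0,0,0]]]'
python3 -m inch '[[[0,0,0.08],[0,0,0]],[[0,0,0.18],[0,0,0]],[[0,0,0.3],[0,0,0]],[[0,0,0.42],[0,0,0]],[[0,0,0.54],[0,0,0]],[[0,0,0.65],[0,0,0]],[[0,0,0.73],[0,0,0]],[[0,0,0.79],[0,0,0]],[[0,0,0.82],[0,0,0]],[[0,0,0.82],[0,0,0]]]'
python3 -m inch '[[[0,0,0],[0,0,0]],[[0,0,0],[0,0,0]],[[0,0,0],[0,0,0]],[[0,0,0],[0,0,0]],[[0,0,0],[0,0,0]],[[0,0,0],[0,0,0]],[[0,0,0],[0,0,0]],[[0,0,0],[0,0,0]],[[0,0,0],[0,0,0]],[[0,0,0],[0,0,0]]]' 0 70
```

```text
clock: 23.55
position: [0.4529, 0.205, 0.1616]
ee_rot: [0.963, 0.27, -0.001, 0.0]
ft_force: [-0.6, 0.5, 0.2]
grip_width: 0.999
grasp_force: 0.0
clock: 24.55
position: [0.4534, 0.2052, 0.0969]
ee_rot: [0.963, 0.27, -0.0, 0.0]
ft_force: [0.4, -0.3, 0.7]
grip_width: 1.002
grasp_force: 0.0
clock: 25.55
position: [0.4535, 0.2056, 0.0973]
ee_rot: [0.963, 0.27, 0.0, -0.0]
ft_force: [-1.1, 2.4, 5.4]
grip_width: 0.321
grasp_force: 69.9
```

```bash

python3 -m inch '[[[0,0,-0.04],[0,0,0]],[[0,0,-0.1],[0,0,0]],[[0,0,-0.2],[0,0,0]],[[0,0,-0.32],[0,0,0]],[[0,0,-0.45],[0,0,0]],[[0,0,-0.58],[0,0,0]],[[0,0,-0.7],[0,0,0]],[[0,0,-0.85],[0,0,0]],[[0,0,-0.95],[0,0,0]],[[0,0,-1],[0,0,0]]]'
python3 -m inch '[[[0,0,-0.04],[0,0,-0.04]],[[0,0,-0.1],[0,0,-0.1]],[[0,0,-0.16],[0,0,-0.2]],[[0,0,-0.24],[0,0,-0.3]],[[0,0,-0.32],[0,0,-0.42]],[[0,0,-0.4],[0,0,-0.54]],[[0,0,-0.46],[0,0,-0.66]],[[0,0,-0.5],[0,0,-0.8]],[[0,0,-0.5],[0,0,-0.9]],[[0,0,-0.5],[0,0,-1]]]'
python3 -c "
from h import *
delta([.5994,-.16,.217],-4.8)"
```

```text
clock: 26.55
position: [0.4537, 0.2055, 0.1781]
ee_rot: [0.963, 0.27, 0.001, -0.0]
ft_force: [-0.4, 0.3, -5.0]
grip_width: 0.323
grasp_force: 69.0
clock: 27.55
position: [0.4532, 0.2052, 0.2168]
ee_rot: [0.785, 0.62, -0.0, 0.0]
ft_force: [0.5, -0.5, -3.7]
grip_width: 0.319
grasp_force: 68.9
t 27.55 pos [0.4532 0.2052 0.2168] shift [-4.016e+00  2.837e+00 -1.000e-03] turn [-0.     0.001 -0.192] j [-1.18  0.04  0.69  1.84 -0.03  1.27 -0.72]
```

```bash

python3 -m inch '[[[-0.05,0.04,0],[0,0,-0.02]],[[-0.12,0.09,0],[0,0,-0.05]],[[-0.22,0.16,0],[0,0,-0.08]],[[-0.34,0.24,0],[0,0,-0.12]],[[-0.48,0.34,0],[0,0,-0.15]],[[-0.62,0.44,0],[0,0,-0.19]],[[-0.75,0.53,0],[0,0,-0.19]],[[-0.86,0.61,0],[0,0,-0.19]],[[-0.95,0.67,0],[0,0,-0.19]],[[-1,0.71,0],[0,0,-0.19]]]'
python3 -c "
from h import *
delta([.5994,-.16,.217],-4.8)"
```

```text
clock: 28.55
position: [0.4899, 0.1132, 0.2171]
ee_rot: [0.739, 0.674, -0.0, 0.0]
ft_force: [0.8, -0.5, -4.6]
grip_width: 0.319
grasp_force: 69.0
t 28.55 pos [0.4899 0.1132 0.2171] shift [-3.276e+00  1.674e+00  1.000e-03] turn [ 0.     0.    -0.009] j [-1.06  0.06  0.78  1.83 -0.04  1.27 -0.36]
```

```bash

python3 -m inch '[[[-0.05,0.03,0],[0,0,0]],[[-0.12,0.06,0],[0,0,0]],[[-0.22,0.11,0],[0,0,0]],[[-0.34,0.17,0],[0,0,0]],[[-0.48,0.25,0],[0,0,0]],[[-0.62,0.32,0],[0,0,0]],[[-0.75,0.38,0],[0,0,0]],[[-0.86,0.44,0],[0,0,0]],[[-0.95,0.49,0],[0,0,0]],[[-1,0.51,0],[0,0,0]]]'
python3 -m inch '[[[-0.05,0.03,0],[0,0,0]],[[-0.12,0.06,0],[0,0,0]],[[-0.22,0.11,0],[0,0,0]],[[-0.34,0.17,0],[0,0,0]],[[-0.48,0.25,0],[0,0,0]],[[-0.62,0.32,0],[0,0,0]],[[-0.75,0.38,0],[0,0,0]],[[-0.86,0.44,0],[0,0,0]],[[-0.95,0.49,0],[0,0,0]],[[-1,0.51,0],[0,0,0]]]'
python3 -c "
from h import *
delta([.5994,-.16,.217],-4.8)"
```

```text
clock: 29.55
position: [0.5234, 0.0299, 0.2171]
ee_rot: [0.738, 0.674, -0.0, 0.0]
ft_force: [-0.4, 0.8, -4.4]
grip_width: 0.323
grasp_force: 69.0
clock: 30.55
position: [0.5568, -0.0535, 0.217]
ee_rot: [0.738, 0.674, -0.0, 0.0]
ft_force: [-0.6, 0.7, -4.1]
grip_width: 0.32
grasp_force: 69.1
t 30.55 pos [ 0.5568 -0.0535  0.217 ] shift [-1.278e+00  6.510e-01  1.000e-03] turn [ 0.     0.    -0.009] j [-0.75  0.26  0.9   1.7  -0.21  1.29  0.11]
```

```bash

python3 -m inch '[[[-0.05,0.03,0],[0,0,0]],[[-0.12,0.06,0],[0,0,0]],[[-0.22,0.11,0],[0,0,0]],[[-0.34,0.17,0],[0,0,0]],[[-0.48,0.25,0],[0,0,0]],[[-0.62,0.32,0],[0,0,0]],[[-0.75,0.38,0],[0,0,0]],[[-0.86,0.44,0],[0,0,0]],[[-0.95,0.49,0],[0,0,0]],[[-1,0.51,0],[0,0,-0.01]]]'
python3 -m inch '[[[-0.03,0.02,0],[0,0,0]],[[-0.07,0.04,0.02],[0,0,0]],[[-0.12,0.06,0.05],[0,0,0]],[[-0.17,0.09,0.1],[0,0,0]],[[-0.22,0.11,0.16],[0,0,0]],[[-0.26,0.13,0.22],[0,0,0]],[[-0.28,0.14,0.28],[0,0,0]],[[-0.28,0.14,0.33],[0,0,0]],[[-0.28,0.14,0.36],[0,0,0]],[[-0.28,0.14,0.36],[0,0,0]]]'
python3 - <<'E'
from h import *
delta([.5994,-.16,.175],-4.8)
o=manip.get_obs()
s=shot('side','s8');shot('top','t8')
# blade in the side view: dark grey mask around the predicted head
p=o['position'];e=p[2]-.097
for z in(e,e+.045):print('pred head centre',z,proj('side',np.array([p[0],p[1],z])))
g=s.astype(int);m=((g.max(2)<110)&(g.max(2)-g.min(2)<22)).astype(np.uint8)
u,v=proj('side',np.array([p[0],p[1],e+.022])).round().astype(int)
for r in range(v-14,v+16,2):
    row=m[r,u-25:u+25];x=np.flatnonzero(row)+u-25;print(r,''.join('.#'[k] for k in row),u-25)
E
```

```text
clock: 31.55
position: [0.5902, -0.1368, 0.217]
ee_rot: [0.736, 0.677, -0.0, 0.0]
ft_force: [-0.4, 0.4, -4.8]
grip_width: 0.315
grasp_force: 69.3
clock: 32.55
position: [0.5992, -0.1589, 0.1878]
ee_rot: [0.735, 0.678, -0.0, -0.0]
ft_force: [0.6, -0.1, -4.1]
grip_width: 0.319
grasp_force: 69.2
t 32.55 pos [ 0.5992 -0.1589  0.1878] shift [-0.014  0.004  0.16 ] turn [-0.001 -0.     0.002] j [-0.47  0.45  0.87  1.57 -0.36  1.29  0.38]
pred head centre 0.09082516567089707 [322.32885737 243.54116796]
pred head centre 0.13582516567089709 [323.34341752 231.03768864]
223 ....................##################............ 298
225 .............#......###################.....###### 298
227 ...........#...#....############################## 298
229 .............#...###########################...... 298
231 ...............########################........... 298
233 .................#################................ 298
235 #................#################................ 298
237 .##.............#################................. 298
239 ...##............################................. 298
241 ##................###############.......########## 298
243 ####................#############......########### 298
245 #####.................###########......########### 298
247 #####..................##########......########### 298
249 #####..##....#...........#......##.....########### 298
251 #####..####...##..................##...########### 298
```

```bash
python3 - <<'E'
from h import *
p=manip.get_obs()['position'];e=p[2]-.097
w=np.array([.0837,.9965,0]);t=np.array([.9965,-.0837,0])
for z in(0,.045):
  for i,j in((1,1),(1,-1),(-1,-1),(-1,1)): print(z,i,j,proj('side',np.array([p[0],p[1],e+z])+w*.025*i+t*.014*j).round(1))
a=proj('side',np.array([p[0],p[1],e]));print('5mm +w',proj('side',np.array([p[0],p[1],e])+.005*w)-a,'5mm +t',proj('side',np.array([p[0],p[1],e])+.005*t)-a)
E
```

```text
0 1 1 [322.  237.9]
0 1 -1 [314.1 240.2]
0 -1 -1 [322.8 249.1]
0 -1 1 [330.9 246.6]
0.045 1 1 [323.  225.5]
0.045 1 -1 [314.9 227.8]
0.045 -1 -1 [323.9 236.5]
0.045 -1 1 [332.1 234.1]
5mm +w [-0.87888995 -0.8790804 ] 5mm +t [ 1.43066894 -0.42573502]
```

The blade matches its predicted outline within half a pixel in the side image. I lower it into the stall slowly, watching the force.

```bash

python3 -m inch '[[[-0.01,0,0.03],[0,0,0]],[[-0.01,0,0.08],[0,0,0]],[[-0.01,0,0.14],[0,0,0]],[[-0.01,0,0.2],[0,0,0]],[[-0.01,0,0.26],[0,0,0]],[[-0.01,0,0.32],[0,0,0]],[[-0.01,0,0.38],[0,0,0]],[[-0.01,0,0.42],[0,0,0]],[[-0.01,0,0.45],[0,0,0]],[[-0.01,0,0.45],[0,0,0]]]'
```

```text
clock: 33.65
position: [0.5991, -0.1599, 0.1519]
ee_rot: [0.736, 0.678, -0.0, -0.0]
ft_force: [0.7, 0.9, -4.9]
grip_width: 0.318
grasp_force: 69.2
```

```bash

python3 -m inch '[[[0,0,0.04],[0,0,0]],[[0,0,0.09],[0,0,0]],[[0,0,0.15],[0,0,0]],[[0,0,0.21],[0,0,0]],[[0,0,0.27],[0,0,0]],[[0,0,0.33],[0,0,0]],[[0,0,0.39],[0,0,0]],[[0,0,0.44],[0,0,0]],[[0,0,0.48],[0,0,0]],[[0,0,0.48],[0,0,0]]]'
```

```text
clock: 34.65
position: [0.599, -0.1599, 0.1134]
ee_rot: [0.736, 0.677, -0.0, -0.0]
ft_force: [0.5, 0.3, -5.4]
grip_width: 0.32
grasp_force: 69.2
```

```bash

python3 -m inch '[[[0,0,0.005],[0,0,0]],[[0,0,0.01],[0,0,0]],[[0,0,0.015],[0,0,0]],[[0,0,0.02],[0,0,0]],[[0,0,0.025],[0,0,0]],[[0,0,0.03],[0,0,0]],[[0,0,0.035],[0,0,0]],[[0,0,0.04],[0,0,0]],[[0,0,0.045],[0,0,0]],[[0,0,0.05],[0,0,0]]]'
python3 -m inch '[[[0,0,0.003],[0,0,0]],[[0,0,0.006],[0,0,0]],[[0,0,0.01],[0,0,0]],[[0,0,0.01],[0,0,0]],[[0,0,0.012],[0,0,0]],[[0,0,0.014],[0,0,0]],[[0,0,0.016],[0,0,0]],[[0,0,0.016],[0,0,0]],[[0,0,0.016],[0,0,0]],[[0,0,0.016],[0,0,0]]]'
```

```text
clock: 35.65
position: [0.5993, -0.16, 0.1098]
ee_rot: [0.736, 0.678, 0.0, 0.0]
ft_force: [0.7, 0.3, -5.9]
grip_width: 0.32
grasp_force: 69.2
clock: 36.65
position: [0.5993, -0.1601, 0.1094]
ee_rot: [0.736, 0.677, 0.0, 0.0]
ft_force: [-3.2, 1.2, 8.3]
grip_width: 0.322
grasp_force: 70.8
```

The floor is reached at the expected height (0.109). Releasing and withdrawing straight up.

```bash

python3 -m inch '[[[0,0,0],[0,0,0]],[[0,0,0],[0,0,0]],[[0,0,0],[0,0,0]],[[0,0,0],[0,0,0]],[[0,0,0],[0,0,0]],[[0,0,0],[0,0,0]],[[0,0,0],[0,0,0]],[[0,0,0],[0,0,0]],[[0,0,0],[0,0,0]],[[0,0,0],[0,0,0]]]' 0.8 20
python3 -m inch '[[[0,0,-0.04],[0,0,0]],[[0,0,-0.1],[0,0,0]],[[0,0,-0.2],[0,0,0]],[[0,0,-0.32],[0,0,0]],[[0,0,-0.45],[0,0,0]],[[0,0,-0.58],[0,0,0]],[[0,0,-0.7],[0,0,0]],[[0,0,-0.85],[0,0,0]],[[0,0,-0.95],[0,0,0]],[[0,0,-1],[0,0,0]]]'
python3 -m inch '[[[0,0,-0.1],[0,0,0]],[[0,0,-0.2],[0,0,0]],[[0,0,-0.32],[0,0,0]],[[0,0,-0.45],[0,0,0]],[[0,0,-0.58],[0,0,0]],[[0,0,-0.7],[0,0,0]],[[0,0,-0.85],[0,0,0]],[[0,0,-0.95],[0,0,0]],[[0,0,-1],[0,0,0]],[[0,0,-1],[0,0,0]]]'
python3 - <<'E'
from h import *
s=shot('side','s9')
P=np.array([.5993,-.16,.162]);w=np.array([.0837,.9965,0]);t=np.array([.9965,-.0837,0])
for z in(.162,.066):
  print(z,[proj('side',P*[1,1,0]+[0,0,z]+w*.012*i+t*.014*j).round(1).tolist() for i,j in((1,1),(1,-1),(-1,-1),(-1,1))])
g=s.astype(int);m=((g.max(2)<110)&(g.max(2)-g.min(2)<22))
for r in range(214,262,3):print(r,''.join('.#'[int(k)] for k in m[r,298:352]))
E
```

```text
clock: 37.65
position: [0.5992, -0.1599, 0.1086]
ee_rot: [0.736, 0.678, 0.0, -0.0]
ft_force: [-0.8, -0.2, 0.5]
grip_width: 0.797
grasp_force: 0.0
clock: 38.65
position: [0.5996, -0.1601, 0.1897]
ee_rot: [0.735, 0.678, 0.0, 0.0]
ft_force: [0.1, 0.3, -0.1]
grip_width: 0.8
grasp_force: 0.0
clock: 39.65
position: [0.5994, -0.16, 0.2691]
ee_rot: [0.736, 0.678, 0.0, 0.0]
ft_force: [0.1, 0.1, -0.2]
grip_width: 0.804
grasp_force: 0.0
0.162 [[326.1, 220.6], [317.9, 222.8], [322.3, 226.9], [330.6, 224.6]]
0.066 [[323.9, 247.1], [316.0, 249.5], [320.1, 253.8], [328.1, 251.4]]
214 #.............##################......................
217 .###..............#############.......................
220 ....####................##########....................
223 ...........#........#################.................
226 ..........#...#.....###################....###########
229 .............#...###########################.......###
232 ................#...###############................###
235 #.................##############...................###
238 ..##................###########....................###
241 ##.................############.........##############
244 #####..............############........###############
247 #####..............#############.......###############
250 #####..###....#...############...##....#############.#
253 .####.#######....#...##########.......#############...
256 ...##.##########...##...#####.........#############...
259 .......###########....................#############...
```

The shank stands vertical where predicted (columns 317–329, down to the stall rim) and the gripper is clear of it, so I'm handing in.

```bash
python3 -c "
from workcell import manip
print(manip.hand_in())"
```

```text
the job is handed in; nothing more can be done
None
```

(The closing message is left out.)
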